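Pin the box's flap shut with the R-clip

ROBOT

A 6-joint arm with a two-finger parallel gripper is mounted at the origin on the work surface. World frame = base frame: x ahead of the robot, y to its left, z up, the work surface at z = 0. Lengths are in m, angles in rad, forces in N, time in s.
With the tool pointing down it reaches from about 0.3 to 0.775 m from the base axis. Payload 14.6 kg.
Tool frame: the origin (TCP) lies at the centre of the arm's flange, where the gripper is bolted on; the fingertips stand 173 mm ahead of it and the grasp point (between the pads) lies 155 mm ahead of it (arm.tip_extent is the z of the fingertips in the tool frame, in m); z points along the fingers, x is the direction in which the jaws open and shut, and the axes are right-handed (so a half turn about z gives the same grasp; the last joint's range is limited). The gripper opens to 85 mm and grips with 20 to 120 N. Pads are 22 mm wide; open, the fingers measure 114 mm over their backs; the gripper's body (76 mm by 85 mm) begins 54 mm behind the grasp point. The pads swing forward as they close: fully open they stand 13 mm farther back than shut.
Start: joints at [-1.363, 0.3, 1.521, -0, 1.321, -0.067], TCP at [0.149, -0.529, 0.405] pointing down, gripper open.
Joint ranges: [-3.03, 3.03], [-0.79, 2.21], [0.23, 2.52], [-1.04, 4.18], [0, 3.07], [-2.55, 2.55]. Speed limits (rad/s): [2.22, 2.22, 2.57, 3.14, 3.14, 3.14].

INTERFACE

Orientations are given as a unit quaternion [x, y, z, w].
In Python, from bench import arm, snapshot, job gives the robot as it stands. The module is installed in compiled form; this text tells all that it offers.
- The arm moves only by the tool play_rows, never from a script. Its argument "rows" is a list that holds one entry, the list of rows, each a list of 7 numbers: the shift along the world's x, y, z scaled (see below), then the turn, a rotation vector about the world's x, y, z scaled (see below), then the opening, from -1 (shut) to 1 (fully open), so that 0 is half open. In form: [[[dx, dy, dz, wx, wy, wz, jaw], ...]]. A call has 1 to 8 rows; each row is the pose to reach, as a shift and turn from the pose commanded when the call began, turning the shorter way round; what a row does not reach only later rows make up. The controller multiplies each number of a shift by 500 mm and each number of a turn by 180 degrees. A row lasts 1/10 s, in which the tool goes at most 50 mm and 8.59 degrees, less where a joint would pass 70% of its speed; a pose out of reach is approached as far as the arm can. A call with a number of a shift or a turn outside -1 to 1 is refused whole. A call with a gripper value outside its range is refused whole. The fingers move at their own pace and stop on an object; "grip_force" is the grip in N (left out, the last holds). Time passes only in rows, so rows that repeat a pose let the fingers close. It gives the time, the measured TCP pose, the force and the opening at its end, in the units of the state.
- arm.get_state(): the state, without advancing time (a new reading comes with each control period).
- snapshot(name): name is "side" or "top"; returns a dict with "color" (400x640x3 uint8, blue, green, red), "vertical_fov" (degrees; the focal length in pixels is half the picture's height over the tangent of half this angle, whatever the lens; pixels are square), "cx", "cy" (the principal point, pixels), "cam_to_world" (4x4, takes a point from camera to world coordinates). Camera axes: x right, y up, looking along -z (the intrinsics and any distortion apply to the point x, -y, -z); pixel columns grow to the right and rows downward; lengths in m; the calibration is good to about 2 mm. A picture is of the moment at which its call begins. There is no depth.
- job.hand_in(): hands the job in, once; it reports no verdict.
The state is a dict: "t": time; "joint_positions": joint angles; "qvel": joint speeds; "effort": joint torques, N m; "ee_pos": TCP position; "ee_rot": TCP orientation; "force": force on the tool from outside, world axes, zero at the start; "moment": the same for the moment, N m; "gripper_width": finger opening in m.
Only numpy, scipy, OpenCV 4.12 (cv2) and the standard library are available. Lean on these libraries where they do the work, as an engineer would, in place of code of your own. Each camera call takes 0.05 s, during which the arm holds its last target.

TASK

Shut the open front flap of the grey box, then take the red-headed R-clip out of the green soap stand and push its straight leg down through the cross-hole of the steel shaft that sticks out through the flap, its bent leg riding over the side of the shaft, until the bent leg has snapped under and the red head is fully home on the shaft. The shaft may have been slid a little in or out, so feel for the hole and be gentle: never press the clip on the shaft with more than 30 N. Let go of the clip, and leave the soap and the other things on the ledge where they are.

Things in the scene. Friction and masses are not known exactly. Their poses are not given: they have to be found in the camera images.
- grey_box: fixed grey plastic box, 110 deep (x) x 190 wide (y) x 92 high, origin at the centre of its underside. Its open front is its -x side; z up. A flap hinged along the bottom front edge closes it.
- flap (a joint): the flap's hinge, rad: 0 = shut (upright against the box front, a hard stop), grows as the top tips outward (to the box's -x) and down; starts 0.5 to 1.0 and stays where it is left (friction 0.12 N m). The hinge line runs along the box's y at box x = -55, z = 5.
- flap_edge (a point): a point on the flap's outer face at its top edge, 60 to the +y side of its middle: a good place to push it shut, beside the shaft. The flap is 186 wide, 86 tall above the hinge line, 5 thick (outer face 5 in front of that line), with a notch 28 wide in the middle of its top edge, open upward from 55 above the hinge, that clears the shaft.
- shaft_root (a point): the point where the axis of the steel shaft passes the outer face of the shut flap: fixed in the box at x = -60, y = 0, z = 75, with the box's axes. The shaft sticks out from here along the box's -x, level, 22 in diameter. Its cross-hole is upright, 8 x 8, right through the axis, 30 from the shaft's free end.
- rclip: loose R-clip, 60 to 100 g, standing head up. Origin at the tip of its straight leg, z up along that leg, bent leg on its +y side. Straight leg: steel wire 6 thick, round tip, z 0 to 50. Red head: 18 (x) x 26 (y -6 to 20) x 45 (z 50 to 95), flat sides, grip across y; a wire loop on top up to z = 112. Either way round on the shaft is right.
- clip_tip (a point): the tip of the clip's straight leg, with the clip's axes. Fully home, it is 39 below the shaft's axis: the head's underside rests on the shaft, the bent leg's belly lies beside the shaft and its neck below it.
- flap_foot (a point): the middle of the hinge line, at the foot of the flap. About the shaft again: it sits stiffly in its bushing (about 10 N to slide it) and starts pushed in or pulled out by an unknown amount, so the cross-hole's middle is anywhere from 13 to 35 in front of shaft_root. NO entry shows this: it must be seen or felt for with the leg's tip. The shaft does not turn.
- clip_head (a point): the middle of the clip's head where it is gripped, 78 above the leg tip and 7 to the bent-leg side.
- bent_leg (a joint): how far the clip's bent leg is sprung outward, rad: 0 at rest, about 0.1 as its neck rides over the widest part of the shaft (stiffness 1.5 N m/rad; takes roughly 5 to 15 N downward). The bent leg is 6 wire: belly at clip y 15.5 z 40, neck at y 11 z 24, flared end at y 17.5 z 13.
- soap_stand: fixed green hard soap stand, 130 (x) x 90 (y), deck 60 above the ledge, origin at the centre of its underside. The clip's head rests on the deck over a slot 9 wide (x) at stand x = -35, 32 long in y, its legs hanging through; lift it straight up. A lip 8 high at the +x end.
- soap: pink soap bar, 46 x 74 x 24, on the soap stand; origin at its underside's centre; leave it alone
- glass_bottle: small amber glass bottle, 48 across, 120 tall; origin at its underside's centre; leave it alone
- tumbler: steel tumbler, 72 across, 95 tall; origin at its underside's centre; leave it alone
- comb: wooden hair comb lying flat, 170 x 33 x 6; origin at its underside's centre; leave it alone
- mug: blue mug, 80 across, 85 tall, handle on one side; origin at its underside's centre; leave it alone
- talc_tin: yellow tin, 54 across, 130 tall; origin at its underside's centre; leave it alone
- brush_cup: blue plastic cup, 68 across, 90 tall; origin at its underside's centre; leave it alone
Mind the look-alikes: they are no part of the job. There is more than one size of the rclip; the one meant has the size given above.

How it is judged:
On the way:
1. the flap is shut (within 0.08 rad) with the clip not yet in the shaft (value of joint flap below 0.08 rad and distance between clip_tip and shaft_root above 0.06 m), for 0.2 s.
At the end, for the whole second after the job is handed in: Flap within 0.12 rad of shut; straight leg through the cross-hole, its tip 35.5 to 41.5 mm below the shaft's axis, 8 to 40 mm in front of shaft_root and within 8 mm of the axis sideways, clip upright within 0.25 rad; bent leg within 0.07 rad of rest; clip released and still (z of clip_tip in the frame of shaft_root between -0.0415 and -0.0355 m and x of clip_tip in the frame of shaft_root between -0.04 and -0.008 m and y of clip_tip in the frame of shaft_root between -0.008 and 0.008 m and angle between the z axis of rclip and the z axis of grey_box, either way round below 0.25 rad and value of joint bent_leg between -0.06 and 0.07 rad and value of joint flap below 0.12 rad and linear speed of rclip below 0.02 m/s); the robot touches nothing.
It fails at once if the clip presses on the shaft, flap or box with more than 30 N (contact force between rclip and grey_box above 30 N).
It fails at once if a bystander is moved by more than 25 mm (distance of any of soap, glass_bottle, tumbler, comb, mug, talc_tin, brush_cup from where it was at the start of the episode above 0.025 m).
It also fails if it takes over 72 s, if anything falls off the work surface, if the arm or the gripper's body presses on something with over 40 N, if the wrist force passes 120 N, or if a joint passes its speed limit or range.

## Working session

There is one attempt and no reset: what is moved stays moved. The work goes in short steps, Python scripts to look and compute and a tool call to move; the robot and the scene stay as the last step left them, time stands still between calls to the robot, and variables do not carry over. Pictures are saved under pics/ and viewed, and the job is handed in when it is done.

Besides the shell and the picture viewer there is one more tool, called as name(argument=value, ...), one argument or row to a line, values as JSON. play_rows: Moves the arm, as the interface text tells. Shifts and turns lie within -1 to 1; 1 stands for 500 mm of shift or 180 degrees of turn. Its arguments: {"type":"object","properties":{"rows":{"type":"array","items":{"type":"array","items":{"type":"array","items":{"type":"number"}}}},"grip_force":{"type":"number"}},"required":["rows"]}

```bash
mkdir -p pics; python3 - <<'E'
from bench import arm, snapshot
import cv2, json
s=arm.get_state(); print({k:(v if not hasattr(v,'tolist') else v.tolist()) for k,v in s.items()})
for n in("side","top"):
    d=snapshot(n); cv2.imwrite(f"pics/{n}0.png",d["color"]); print(n,{k:(v.tolist() if hasattr(v,'tolist') else v) for k,v in d.items() if k!="color"})
E
```

```text
{'t': 0.0, 'joint_positions': [-1.3625889389328572, 0.3004878767723055, 1.521606584247794, 1.8836124860793566e-05, 1.3206804578477302, -0.06661625821549991], 'qvel': [-0.0012411528937184301, -0.000429062891604162, 0.0022180490149063077, 0.001072659733444084, -0.0013297944728691954, -0.001061211513328598], 'effort': [0.0017570087584317662, -54.349833726882935, -36.179516315460205, 2.07425449616494e-05, 0.004025795351481065, 3.091378886210805e-07], 'ee_pos': [0.14924029157326069, -0.5293299315025897, 0.40410119707942166], 'ee_rot': [0.7972992735576765, -0.6035838954639235, -0.00044053534355536296, -0.0003942709827598848], 'force': [-0.8442708361573358, -0.3116122734834895, 0.5769662568950414], 'moment': [-0.03795085777941441, -0.011423799537434247, 0.01056129598765264], 'gripper_width': 0.08580551241901055}
side {'vertical_fov': 56.460626316546325, 'cx': 320.0722521389917, 'cy': 205.7455319840611, 'cam_to_world': [[0.9812266456811766, 0.1119701083171071, -0.15702536307463863, 0.3822775835073799], [-0.19191296708046163, 0.4863802038154196, -0.8524105292655908, -1.0098743696449495], [-0.019070471196077795, 0.8665431277091327, 0.49873773162698787, 0.6712888929475023], [0.0, 0.0, 0.0, 1.0]]}
top {'vertical_fov': 55.001275408335026, 'cx': 312.6818469942396, 'cy': 195.06208209220878, 'cam_to_world': [[0.002344846914442347, 0.9943073313120467, -0.10652432863934644, 0.4405177546933161], [-0.9999841794405222, 0.0028761341380702525, 0.004834120507920071, 0.008730179760995712], [0.005112979719605473, 0.10651130809231232, 0.9942983449080317, 1.09232212818866], [0.0, 0.0, 0.0, 1.0]]}
```

View pics/side0.png

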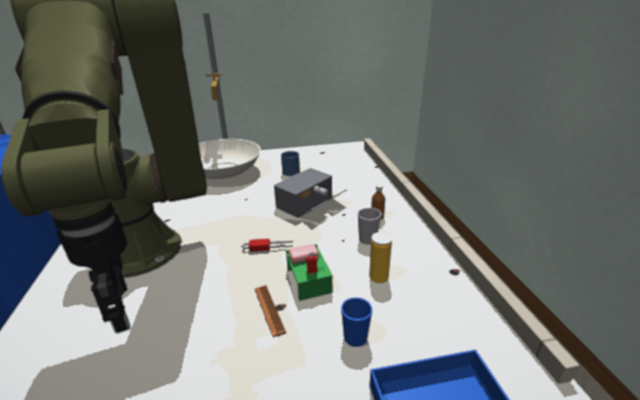

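View pics/top0.png

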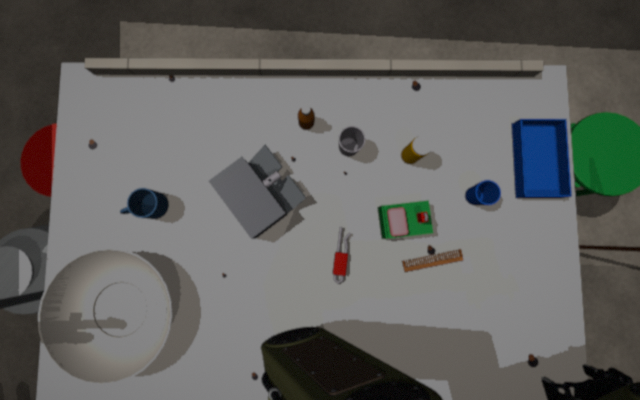

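```bash
python3 - <<'E'
import cv2
t=cv2.imread("pics/top0.png");s=cv2.imread("pics/side0.png")
cv2.imwrite("pics/t1.png",cv2.resize(t[135:245,200:320],None,fx=5,fy=5,interpolation=cv2.INTER_CUBIC))
cv2.imwrite("pics/t2.png",cv2.resize(t[190:250,365:445],None,fx=8,fy=8,interpolation=cv2.INTER_CUBIC))
cv2.imwrite("pics/s1.png",cv2.resize(s[160:225,265:365],None,fx=8,fy=8,interpolation=cv2.INTER_CUBIC))
cv2.imwrite("pics/s2.png",cv2.resize(s[235:305,275:345],None,fx=8,fy=8,interpolation=cv2.INTER_CUBIC))
E
```

```text
(no output)
```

View pics/t1.png

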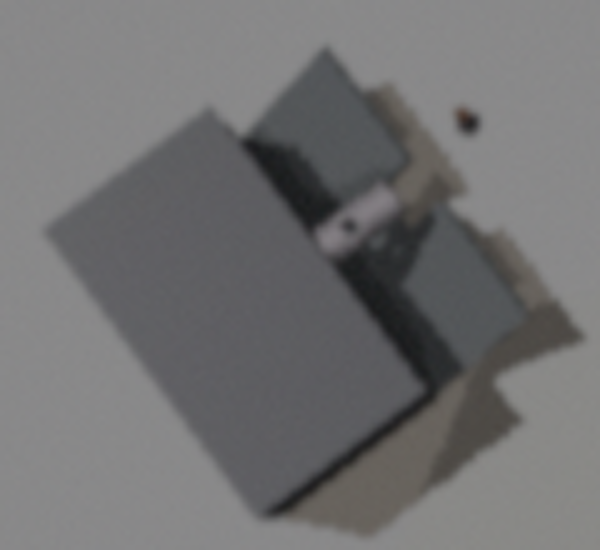

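View pics/t2.png

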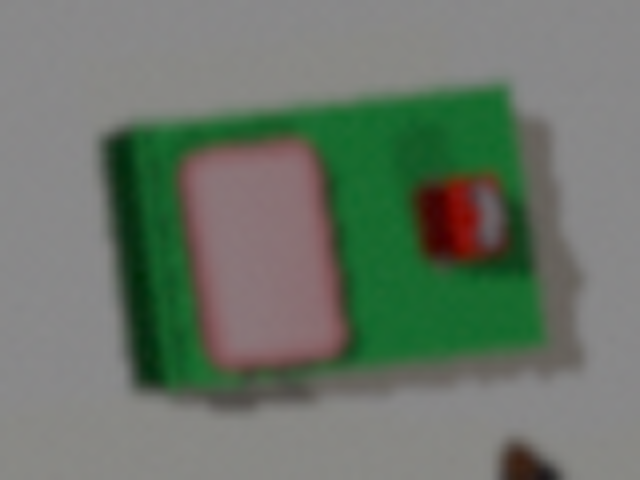

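View pics/s1.png

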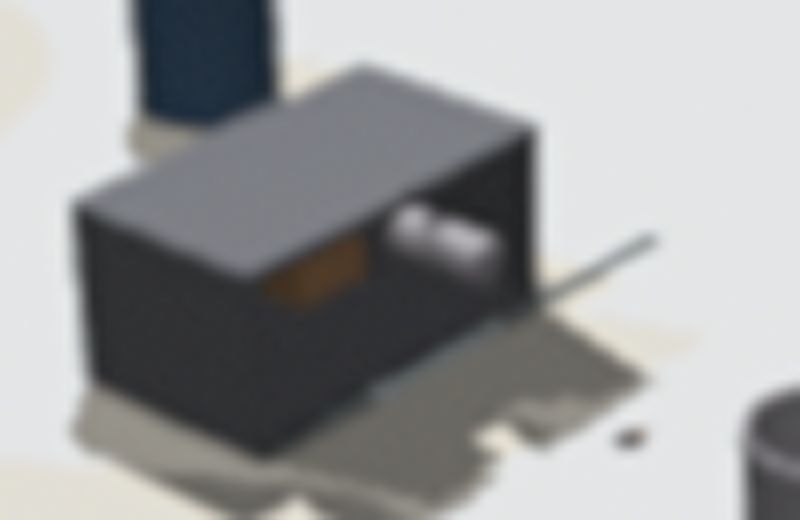

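View pics/s2.png

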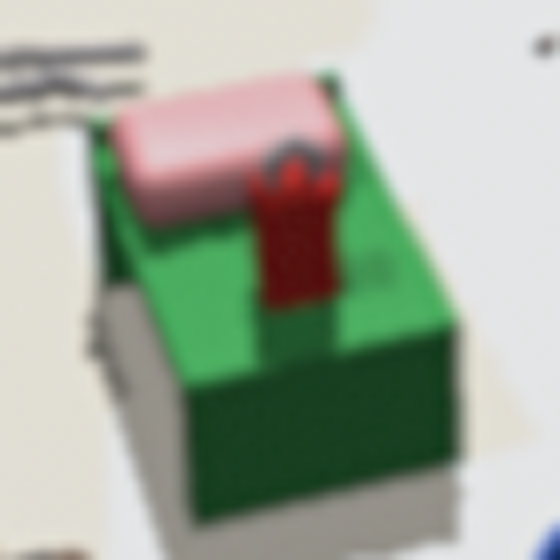

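```bash
cat > h.py <<'E'
import numpy as np
from scipy.optimize import least_squares
C={'side':(56.460626316546325,320.0722521389917,205.7455319840611,np.array([[0.9812266456811766,0.1119701083171071,-0.15702536307463863,0.3822775835073799],[-0.19191296708046163,0.4863802038154196,-0.8524105292655908,-1.0098743696449495],[-0.019070471196077795,0.8665431277091327,0.49873773162698787,0.6712888929475023]])),
'top':(55.001275408335026,312.6818469942396,195.06208209220878,np.array([[0.002344846914442347,0.9943073313120467,-0.10652432863934644,0.4405177546933161],[-0.9999841794405222,0.0028761341380702525,0.004834120507920071,0.008730179760995712],[0.005112979719605473,0.10651130809231232,0.9942983449080317,1.09232212818866]]))}
def proj(c,P):
    v,cx,cy,T=C[c]; f=200/np.tan(np.radians(v/2)); p=T[:,:3].T@(np.asarray(P,float)-T[:,3]); return np.array([cx+f*p[0]/-p[2],cy-f*p[1]/-p[2]])
def ray(c,u):
    v,cx,cy,T=C[c]; f=200/np.tan(np.radians(v/2)); d=T[:,:3]@np.array([(u[0]-cx)/f,-(u[1]-cy)/f,-1]); return T[:,3],d
def atz(c,u,z):
    o,d=ray(c,u); return o+d*(z-o[2])/d[2]
def crop(x0,y0,f,p): return ((p[0]+.5)/f-.5+x0,(p[1]+.5)/f-.5+y0)
t1=lambda *p:crop(200,135,5,p); t2=lambda *p:crop(365,190,8,p); s1=lambda *p:crop(265,160,8,p); s2=lambda *p:crop(275,235,8,p)
def fit(obs,x0):
    # obs: (cam,pixel,localpoint); pose x,y,yaw
    def W(q,p): c,s=np.cos(q[2]),np.sin(q[2]); return [q[0]+c*p[0]-s*p[1],q[1]+s*p[0]+c*p[1],p[2]]
    r=least_squares(lambda q:np.concatenate([proj(c,W(q,p))-u for c,u,p in obs]),x0)
    return r.x,r.fun.reshape(-1,2).round(1)
E
python3 - <<'E'
from h import *
for p in [(208,108),(45,232),(263,517),(430,390)]: print('box',atz('top',t1(*p),.092))
for p in [(363,62),(537,127),(248,278),(75,203)]: print('boxs',atz('side',s1(*p),.092))
for p in [(510,85),(545,345)]: print('stand',atz('top',t2(*p),.06))
for p in [(190,388),(458,322)]: print('stands',atz('side',s2(*p),.06))
print('hole',atz('top',t1(348,225),.086))
# box: corners; front edge (-x): top cam (208,108)?->near flap
a=.055;b=.095
P0=atz('top',t1(208,108),.092);P1=atz('top',t1(430,390),.092)
# flap side front edge between P0(up) and P1(lower-right)
fr=(P0+P1)/2;d=(P1-P0); 
# outward -x direction; yaw guess
bk=(atz('top',t1(45,232),.092)+atz('top',t1(263,517),.092))/2
xdir=bk-fr; yaw=np.arctan2(xdir[1],xdir[0]); ctr=(fr+bk)/2
ydir=np.array([-np.sin(yaw),np.cos(yaw)]); sgn=np.sign(ydir@(P0-P1)[:2]); print('P0 side y sign',sgn,yaw)
T=[('top',t1(208,108),(-a,sgn*b,.092)),('top',t1(430,390),(-a,-sgn*b,.092)),('top',t1(45,232),(a,sgn*b,.092)),('top',t1(263,517),(a,-sgn*b,.092))]
S=[('side',s1(363,62),(a,sgn*b,.092)),('side',s1(537,127),(-a,sgn*b,.092)),('side',s1(248,278),(-a,-sgn*b,.092)),('side',s1(75,203),(a,-sgn*b,.092))]
for o in (T,S,T+S): print(fit(o,[ctr[0],ctr[1],yaw]))
q=fit(T+S,[ctr[0],ctr[1],yaw])[0]
h=atz('top',t1(348,225),.086)
c,s=np.cos(q[2]),np.sin(q[2]); dd=h[:2]-q[:2]; print('hole in box',c*dd[0]+s*dd[1],-s*dd[0]+c*dd[1])
E
```

```text
box [0.6505109  0.19316631 0.092     ]
box [0.58402549 0.27720357 0.092     ]
box [0.43557881 0.15998981 0.092     ]
box [0.50153598 0.07430767 0.092     ]
boxs [0.58332251 0.27647833 0.092     ]
boxs [0.64803029 0.18697879 0.092     ]
boxs [0.50025838 0.07266199 0.092     ]
boxs [0.43628036 0.15826982 0.092     ]
stand [ 0.53808776 -0.30884694  0.06      ]
stand [ 0.45068408 -0.31798214  0.06      ]
stands [ 0.45127808 -0.32170928  0.06      ]
stands [ 0.53712827 -0.30949574  0.06      ]
hole [0.58911698 0.11891164 0.086     ]
P0 side y sign -1.0 2.2334476703761323
(array([0.54293586, 0.17615604, 2.23966787]), array([[ 0.5, -0.4],
       [ 0.1, -0.4],
       [-0.4,  0.2],
       [-0.2,  0.5]]))
(array([0.54210667, 0.17407128, 2.23353337]), array([[-0. ,  0.1],
       [ 0.6, -0.3],
       [ 0.3,  0. ],
       [-0.9, -0. ]]))
(array([0.54270539, 0.17596749, 2.23808819]), array([[ 0.6, -0.3],
       [ 0.1, -0.2],
       [-0.3,  0.3],
       [-0.2,  0.6],
       [-0.1, -0.2],
       [ 0.6, -0.6],
       [ 0.5, -0.2],
       [-0.7, -0.2]]))
hole in box -0.0735397167513348 -0.00114668647063388
```

```bash
python3 - <<'E'
from h import *
o=[('top',t2(510,85),(-.065,-.045,.06)),('top',t2(545,345),(-.065,.045,.06)),('side',s2(190,388),(-.065,.045,.06)),('side',s2(458,322),(-.065,-.045,.06)),('side',s2(195,525),(-.065,.045,0)),('side',s2(458,462),(-.065,-.045,0))]
q,r=fit(o,[.49,-.25,1.67]);print('stand',q,np.degrees(q[2]),r.tolist())
def W(q,p): c,s=np.cos(q[2]),np.sin(q[2]); return np.array([q[0]+c*p[0]-s*p[1],q[1]+s*p[0]+c*p[1],p[2]])
print('slot',W(q,(-.035,0,.06)))
# head extents
for p in [(265,307),(333,300)]: print('head base side',atz('side',s2(*p),.06))
for p in [(455,178),(500,178),(508,248),(462,262)]: print('head top topcam',atz('top',t2(*p),.105))
b=np.array([.5427,.176,2.238])
for y in(-.093,.093):
  for th in np.arange(.5,1.05,.1):
    s,c=np.sin(th),np.cos(th); p=(-.055-.086*s-.005*c,y,.005+.086*c-.005*s)
    print(y,th.round(1),((proj('top',W(b,p))-[200,135])*5).round(),((proj('side',W(b,p))-[265,160])*8).round())
for e in(.0435,.05,.06): print(e,(proj('top',W(b,(-.06-e,0,.086)))*5-[1000,675]).round(),(proj('side',W(b,(-.06-e,0,.086)))*8-[265*8,160*8]).round())
print('edge shut',W(b,(-.06,.06,.091)), W(b,(-.15,.06,.091)),W(b,(-.06,0,.075)))
E
```

```text
stand [ 0.48635852 -0.24909503  1.69266656] 96.9826499791179 [[-0.3, -0.3], [0.4, 0.4], [-0.8, -0.6], [0.6, -0.5], [-0.3, 0.5], [0.6, 0.1]]
slot [ 0.49061343 -0.28383544  0.06      ]
head base side [ 0.47962042 -0.28960961  0.06      ]
head base side [ 0.50107049 -0.29087469  0.06      ]
head top topcam [ 0.50370328 -0.27636814  0.105     ]
head top topcam [ 0.50374201 -0.29088243  0.105     ]
head top topcam [ 0.48123306 -0.29279446  0.105     ]
head top topcam [ 0.47670559 -0.27786719  0.105     ]
-0.093 0.5 [284.  61.] [615. 175.]
-0.093 0.6 [295.  55.] [627. 190.]
-0.093 0.7 [306.  51.] [639. 205.]
-0.093 0.8 [317.  47.] [649. 221.]
-0.093 0.9 [326.  44.] [658. 238.]
-0.093 1.0 [334.  42.] [666. 255.]
0.093 0.5 [496. 333.] [334. 334.]
0.093 0.6 [507. 325.] [348. 350.]
0.093 0.7 [517. 319.] [360. 367.]
0.093 0.8 [526. 313.] [371. 385.]
0.093 0.9 [534. 308.] [382. 403.]
0.093 1.0 [540. 305.] [391. 422.]
0.0435 [392. 190.] [486. 236.]
0.05 [402. 183.] [498. 241.]
0.06 [417. 171.] [516. 248.]
edge shut [0.5326942  0.09173919 0.091     ] [0.58838546 0.02103923 0.091     ] [0.5798275 0.1288667 0.075    ]
```

```bash
python3 - <<'E'
from h import *
print('tumbler top',atz('top',(350,135),.095),'bottle',atz('top',(306,110),.12), 'talc',atz('top',(424,152),.13),'mug2',atz('top',(487,190),.09))
def W(q,p): c,s=np.cos(q[2]),np.sin(q[2]); return np.array([q[0]+c*p[0]-s*p[1],q[1]+s*p[0]+c*p[1],p[2]])
b=np.array([.5427,.176,2.238])
for x in(-.155,-.1,-.071,-.066): print(x,W(b,(x,.06,.218)))
from bench import arm
print(arm.get_state()['ee_pos'])
E
```

```text
tumbler top [ 0.70812857 -0.09488412  0.095     ] bottle [0.76766003 0.02194543 0.12      ] talc [ 0.65503352 -0.2799609   0.13      ] mug2 [ 0.56263838 -0.4552302   0.09      ]
-0.155 [0.59147942 0.01711146 0.218     ]
-0.1 [0.55744587 0.06031699 0.218     ]
-0.071 [0.53950091 0.08309808 0.218     ]
-0.066 [0.53640695 0.08702586 0.218     ]
[ 0.14921113 -0.52934073  0.40414918]
```

play_rows(
  rows=[
    [[0.48,0.58,0,0,0,0.333,-1],[0.48,0.58,0,0,0,0.333,-1],[0.48,0.58,0,0,0,0.333,-1],[0.48,0.58,0,0,0,0.333,-1],[0.48,0.58,0,0,0,0.333,-1],[0.48,0.58,0,0,0,0.333,-1],[0.48,0.58,0,0,0,0.333,-1],[0.48,0.58,0,0,0,0.333,-1]],
  ],
  grip_force=40,
)

```text
t: 0.9
ee_pos: [0.3907, -0.2367, 0.4046]
ee_rot: [0.993, -0.121, 0.0, -0.0]
force: [0.0, -1.1, 0.7]
gripper_width: -0.0004
```

play_rows(
  rows=[
    [[0.404,0.512,-0.2,0,0,0.291,-1],[0.404,0.512,-0.2,0,0,0.291,-1],[0.404,0.512,-0.2,0,0,0.291,-1],[0.404,0.512,-0.2,0,0,0.291,-1],[0.404,0.512,-0.2,0,0,0.291,-1],[0.404,0.512,-0.2,0,0,0.291,-1],[0.404,0.512,-0.2,0,0,0.291,-1],[0.404,0.512,-0.2,0,0,0.291,-1]],
  ],
)

```text
t: 1.7
ee_pos: [0.5925, 0.0201, 0.302]
ee_rot: [0.945, 0.328, -0.001, -0.001]
force: [0.4, -1.5, -0.0]
gripper_width: -0.0
```

play_rows(
  rows=[
    [[0,-0.006,-0.168,0,0,0,-1],[0,-0.006,-0.168,0,0,0,-1],[0,-0.006,-0.168,0,0,0,-1]],
  ],
)

```text
t: 2.0
ee_pos: [0.5899, 0.0132, 0.2163]
ee_rot: [0.945, 0.326, -0.004, -0.001]
force: [0.3, -0.4, 0.3]
gripper_width: 0.0003
```

play_rows(
  rows=[
    [[-0.02,0.026,0,0,0,0,-1],[-0.04,0.052,0,0,0,0,-1],[-0.06,0.077,0,0,0,0,-1],[-0.075,0.096,0,0,0,0,-1],[-0.085,0.108,0,0,0,0,-1],[-0.093,0.118,0,0,0,0,-1],[-0.098,0.125,0,0,0,0,-1]],
  ],
)

```text
t: 2.7
ee_pos: [0.5426, 0.0762, 0.2237]
ee_rot: [0.945, 0.326, 0.002, 0.001]
force: [-4.2, -12.4, 30.8]
gripper_width: 0.0
```

```bash
cat > snap.py <<'E'
import sys
from bench import snapshot
import cv2
n=sys.argv[1]; tag=sys.argv[2]; x0,y0,x1,y1,f=map(int,sys.argv[3:8])
im=snapshot(n)["color"]; cv2.imwrite(f"pics/{tag}_full.png",im)
cv2.imwrite(f"pics/{tag}.png",cv2.resize(im[y0:y1,x0:x1],None,fx=f,fy=f,interpolation=cv2.INTER_CUBIC))
E
python3 snap.py side a1 250 110 370 230 5; python3 -c "
from bench import arm;s=arm.get_state();print(s['ee_pos'],s['force'],s['moment'])"
```

```text
[0.54242035 0.07651343 0.22384932] [-5.26971968 -8.32169268 24.85695908] [-0.87377307  0.8744368   0.09511468]
```

View pics/a1.png

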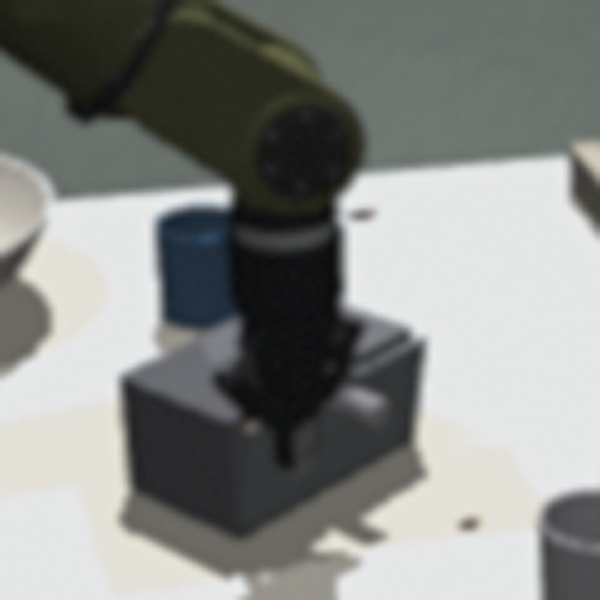

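play_rows(
  rows=[
    [[0.006,-0.008,0.02,0,0,0,-1],[0.006,-0.008,0.04,0,0,0,-1],[0.0,0.0,0.04,0,0,0,-1],[-0.004,0.005,0.04,0,0,0,-1],[-0.004,0.005,0.04,0,0,0,-1]],
  ],
)

```text
t: 3.25
ee_pos: [0.5398, 0.0792, 0.2403]
ee_rot: [0.945, 0.326, -0.0, -0.0]
force: [-0.8, -0.5, 0.1]
gripper_width: 0.0
```

play_rows(
  rows=[
    [[-0.0025,0.003,0,0,0,0,-1],[-0.005,0.006,0,0,0,0,-1],[-0.005,0.006,0,0,0,0,-1]],
  ],
)

```text
t: 3.55
ee_pos: [0.5376, 0.0818, 0.2405]
ee_rot: [0.945, 0.326, -0.0, -0.0]
force: [-0.0, -1.1, -0.6]
gripper_width: -0.0003
```

play_rows(
  rows=[
    [[-0.0025,0.003,0,0,0,0,-1],[-0.0025,0.003,0,0,0,0,-1]],
  ],
)

```text
t: 3.75
ee_pos: [0.5364, 0.0833, 0.2406]
ee_rot: [0.945, 0.326, -0.0, -0.0]
force: [-0.3, 0.2, 0.0]
gripper_width: -0.0002
```

play_rows(
  rows=[
    [[-0.0025,0.003,0,0,0,0,-1],[-0.0025,0.003,0,0,0,0,-1]],
  ],
)

```text
t: 3.95
ee_pos: [0.5355, 0.0841, 0.2407]
ee_rot: [0.945, 0.326, 0.001, 0.001]
force: [6.0, -8.1, -2.8]
gripper_width: 0.0002
```

play_rows(
  rows=[
    [[-0.0012,0.0016,0,0,0,0,-1],[-0.0012,0.0016,0,0,0,0,-1]],
  ],
)

```text
t: 4.15
ee_pos: [0.5353, 0.0844, 0.2408]
ee_rot: [0.945, 0.326, 0.001, 0.001]
force: [10.7, -12.8, -5.7]
gripper_width: -0.0003
```

play_rows(
  rows=[
    [[0.02,-0.026,0,0,0,0,-1],[0.03,-0.04,0.1,0,0,0,-1],[0.03,-0.04,0.2,0,0,0,-1],[0.03,-0.2,0.3,0,0,0,1],[0.03,-0.3,0.3,0,0,0,1],[0.03,-0.4,0.3,0,0,0,1],[0.03,-0.4,0.3,0,0,0,1]],
  ],
)

```text
t: 4.85
ee_pos: [0.5493, -0.1173, 0.3914]
ee_rot: [0.945, 0.326, 0.0, 0.0]
force: [-0.3, 1.0, -0.5]
gripper_width: 0.058
```

```bash
python3 snap.py top b1 200 135 320 245 5; python3 snap.py side b2 265 160 365 225 8
```

```text
(no output)
```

View pics/b1.png

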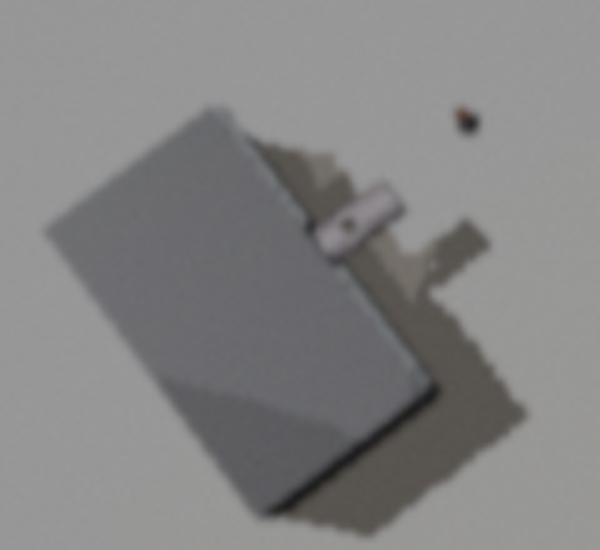

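View pics/b2.png

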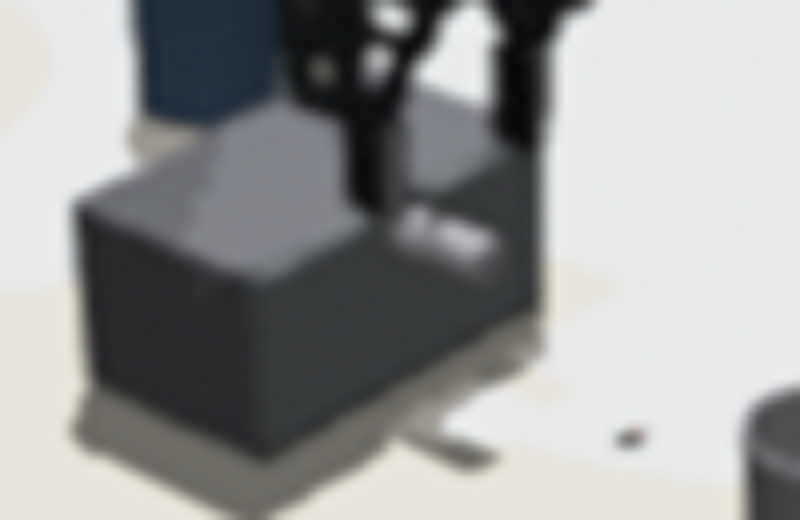

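play_rows(
  rows=[
    [[-0.117,-0.333,-0.1,0,0,-0.1733,1],[-0.117,-0.333,-0.1,0,0,-0.1733,1],[-0.117,-0.333,-0.1,0,0,-0.1733,1],[-0.117,-0.333,-0.1,0,0,-0.1733,1],[-0.117,-0.333,-0.1,0,0,-0.1733,1],[-0.117,-0.333,-0.1,0,0,-0.1733,1]],
  ],
)

```text
t: 5.55
ee_pos: [0.4911, -0.2813, 0.3403]
ee_rot: [0.998, 0.06, -0.0, -0.0]
force: [-0.7, 0.1, -0.4]
gripper_width: 0.0858
```

```bash
python3 snap.py side c1 240 170 380 310 5; python3 -c "
from bench import arm;s=arm.get_state();print(s['ee_pos'],s['ee_rot'],s['joint_positions'],s['gripper_width'])"
```

```text
[ 0.49141268 -0.28065062  0.34072824] [ 9.98165305e-01  6.05472428e-02 -2.17450574e-05 -2.33671485e-04] [-5.83669816e-01  3.93744212e-01  1.54918156e+00  3.73032205e-04
  1.19898236e+00 -7.04973995e-01] 0.08538907931417934
```

View pics/c1.png

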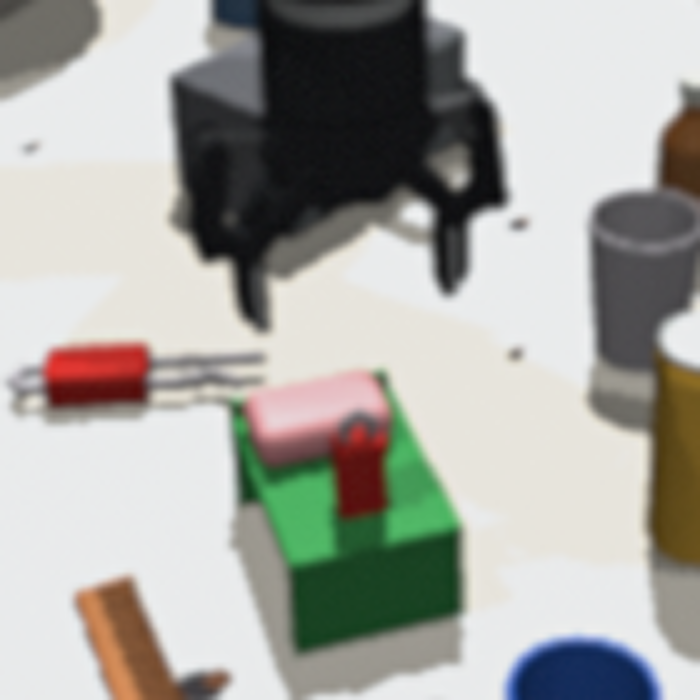

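play_rows(
  rows=[
    [[-0.001,-0.007,-0.09,0,0,0,1],[-0.001,-0.007,-0.15,0,0,0,1],[-0.001,-0.007,-0.18,0,0,0,1],[-0.001,-0.007,-0.194,0,0,0,1],[-0.001,-0.007,-0.194,0,0,0,1]],
  ],
)

```text
t: 6.1
ee_pos: [0.4911, -0.2842, 0.244]
ee_rot: [0.998, 0.06, 0.0, 0.0]
force: [0.4, -0.2, 0.8]
gripper_width: 0.0854
```

```bash
python3 snap.py side c2 260 180 360 310 5; python3 -c "
from bench import arm;s=arm.get_state();print(s['ee_pos'],s['force'])"
```

```text
[ 0.49115525 -0.28437428  0.24481115] [-0.29988791  0.07092435  0.30422454]
```

View pics/c2.png

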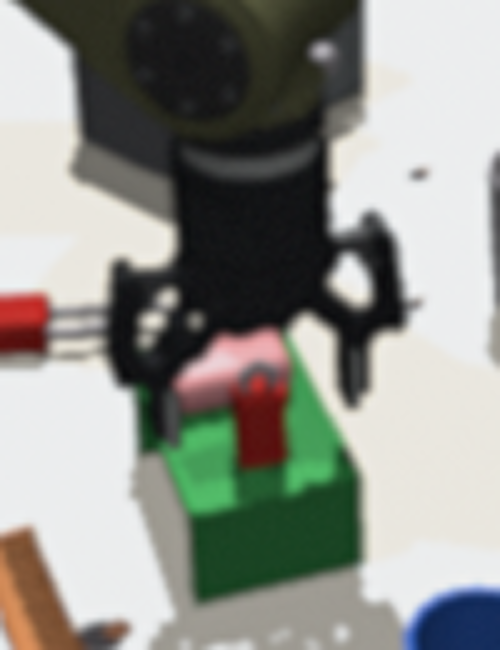

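```bash
python3 - <<'E'
from h import *
pr=lambda P:(proj('side',P)-[260,180])*5
print(pr((.491,-.284,.084)),pr((.491+.0425,-.284+.005,.084)),pr((.491-.0425,-.284-.005,.084)),pr((.4908,-.284,.06)),pr((.4908,-.284,.105)),pr((.4908,-.284,.122)))
E
```

```text
[257.39457726 416.90356433] [338.6564136  399.29619299] [174.196227   434.93052894] [258.45758483 454.47143352] [255.69253708 383.33187221] [254.6124586  355.54345178]
```

play_rows(
  rows=[
    [[0,0,0,0,0,0,-1],[0,0,0,0,0,0,-1],[0,0,0,0,0,0,-1],[0,0,0,0,0,0,-1],[0,0,0,0,0,0,-1],[0,0,0,0,0,0,-1],[0,0,0,0,0,0,-1],[0,0,0,0,0,0,-1]],
  ],
  grip_force=60,
)

```text
t: 6.95
ee_pos: [0.4907, -0.2846, 0.2442]
ee_rot: [0.998, 0.06, 0.0, 0.0]
force: [-1.5, 0.3, 7.0]
gripper_width: 0.0255
```

play_rows(
  rows=[
    [[0,0,0.03,0,0,0,-1],[0,0,0.08,0,0,0,-1],[0,0,0.15,0,0,0,-1],[0,0,0.22,0,0,0,-1],[0,0,0.26,0,0,0,-1],[0,0,0.26,0,0,0,-1]],
  ],
)

```text
t: 7.55
ee_pos: [0.4907, -0.2845, 0.3776]
ee_rot: [0.998, 0.06, 0.002, 0.002]
force: [0.4, 0.2, -0.6]
gripper_width: 0.0254
```

```bash
python3 snap.py side d1 260 150 360 280 5; python3 snap.py top d2 360 160 460 260 6; python3 -c "
from bench import arm;s=arm.get_state();print(s['ee_pos'],s['ee_rot'],s['force'],s['gripper_width'])"
```

```text
[ 0.49045054 -0.28442059  0.37376871] [9.98202039e-01 5.99390106e-02 4.70162782e-05 4.41752806e-05] [-0.48430238  0.26818413 -1.61867385] 0.024985554035200315
```

View pics/d1.png

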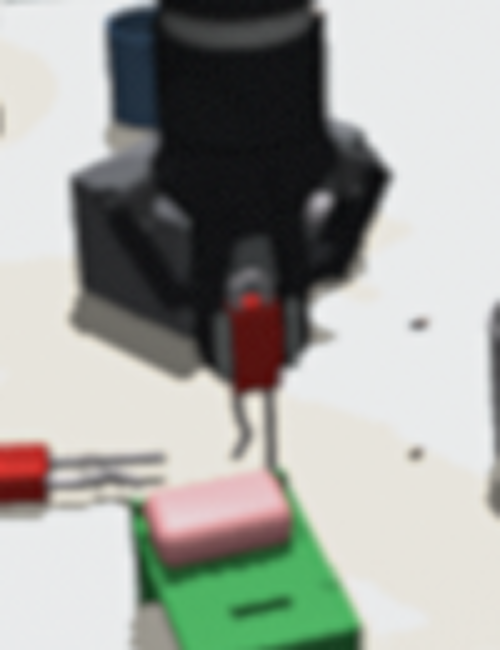

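View pics/d2.png

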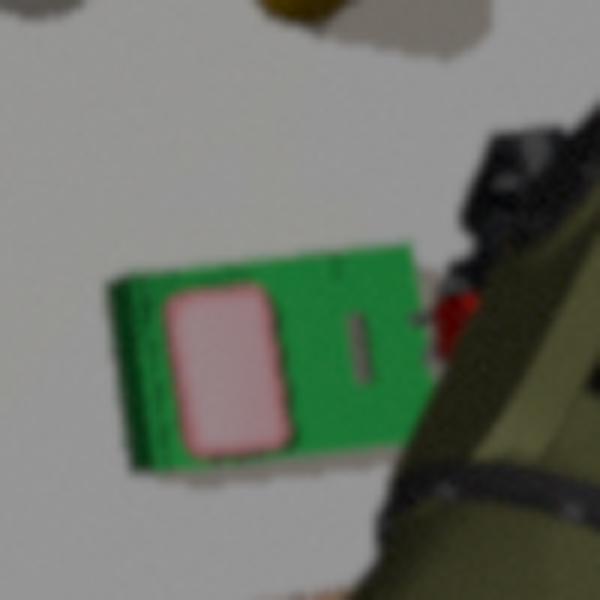

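play_rows(
  rows=[
    [[0.186,0.798,0,0,0,0.1739,-1],[0.186,0.798,0,0,0,0.1739,-1],[0.186,0.798,0,0,0,0.1739,-1],[0.186,0.798,0,0,0,0.1739,-1],[0.186,0.798,0,0,0,0.1739,-1],[0.186,0.798,0,0,0,0.1739,-1],[0.186,0.798,0,0,0,0.1739,-1],[0.186,0.798,0,0,0,0.1739,-1]],
  ],
)

```text
t: 8.45
ee_pos: [0.5814, 0.1071, 0.3723]
ee_rot: [0.945, 0.327, -0.001, -0.0]
force: [0.1, 0.3, -0.2]
gripper_width: 0.0254
```

play_rows(
  rows=[
    [[0,0,0,0,0,0,-1],[0,0,0,0,0,0,-1],[0,0,0,0,0,0,-1]],
  ],
)

```text
t: 8.75
ee_pos: [0.5813, 0.1042, 0.3728]
ee_rot: [0.945, 0.327, -0.001, -0.0]
force: [-0.2, -0.7, -1.1]
gripper_width: 0.0251
```

```bash
python3 snap.py side e1 260 100 370 220 5; python3 snap.py top e2 200 135 320 245 5; python3 -c "
from bench import arm;s=arm.get_state();print(s['ee_pos'],s['ee_rot'],s['force'],s['gripper_width'])"
```

```text
[0.58140661 0.10378388 0.3733795 ] [ 9.45292030e-01  3.26225189e-01 -3.20082435e-04 -3.30157607e-05] [-0.41822486 -0.57657323 -1.0098467 ] 0.024820063019248627
```

View pics/e1.png

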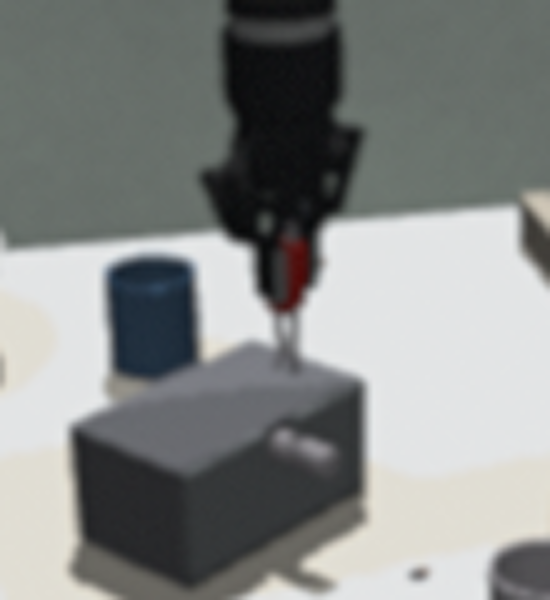

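View pics/e2.png

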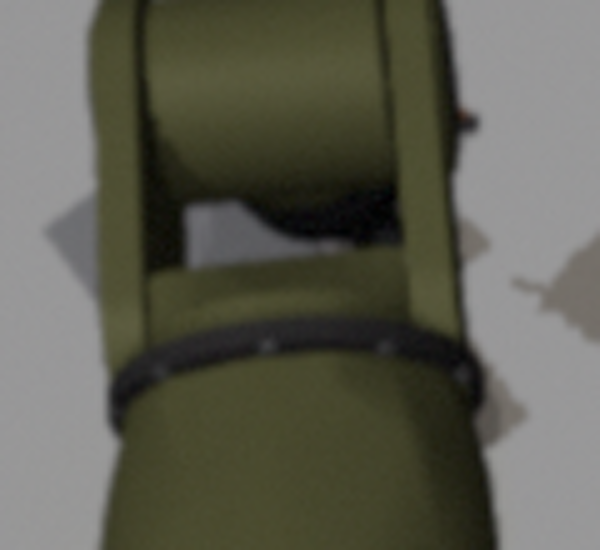

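play_rows(
  rows=[
    [[0.0045,0.021,-0.04,0,0,0,-1],[0.0045,0.021,-0.08,0,0,0,-1],[0.0045,0.021,-0.08,0,0,0,-1],[0.0045,0.021,-0.08,0,0,0,-1]],
  ],
)

```text
t: 9.25
ee_pos: [0.5838, 0.1148, 0.3342]
ee_rot: [0.945, 0.327, -0.0, 0.0]
force: [0.2, -0.0, -0.5]
gripper_width: 0.0252
```

```bash
python3 snap.py side f1 290 140 350 210 8; python3 -c "
from bench import arm;s=arm.get_state();print(s['ee_pos'],s['ee_rot'],s['force'],s['gripper_width'])
from h import *
p=s['ee_pos']; u=np.array([.786,.618,0])
def pr(P): return ((proj('side',P)-[290,140])*8).round()
print('tip',pr(p+.007*u-[0,0,.2342]),'head bottom',pr(p+.007*u-[0,0,.1842]))
b=(.5427,.176,2.238);c,s_=np.cos(b[2]),np.sin(b[2])
W=lambda x,y,z:np.array([b[0]+c*x-s_*y,b[1]+s_*x+c*y,z])
print('hole',pr(W(-.0735,0,.086)),'root top',pr(W(-.06,0,.086)),'end top',pr(W(-.1035,0,.086)))
"
```

```text
[0.58387563 0.11486827 0.33479237] [9.45181553e-01 3.26544794e-01 5.61115373e-04 1.18622463e-04] [ 0.07340505  0.12885619 -0.49368354] 0.02516158187358341
tip [235. 345.] head bottom [232. 238.]
hole [233. 376.] root top [209. 367.] end top [286. 396.]
```

View pics/f1.png

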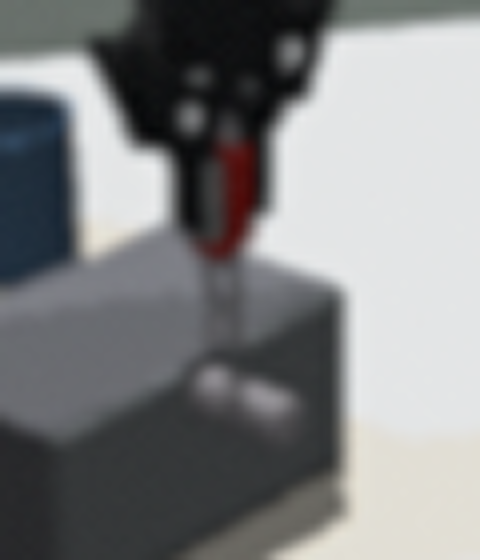

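play_rows(
  rows=[
    [[0,0,-0.01,0,0,0,-1],[0,0,-0.02,0,0,0,-1],[0,0,-0.024,0,0,0,-1],[0,0,-0.024,0,0,0,-1]],
  ],
)

```text
t: 9.7
ee_pos: [0.5837, 0.1155, 0.3213]
ee_rot: [0.945, 0.327, -0.0, -0.0]
force: [0.2, -0.6, -0.8]
gripper_width: 0.025
```

play_rows(
  rows=[
    [[0,0,-0.003,0,0,0,-1],[0,0,-0.003,0,0,0,-1]],
  ],
)

```text
t: 9.9
ee_pos: [0.5837, 0.1155, 0.3201]
ee_rot: [0.945, 0.327, -0.0, 0.0]
force: [-0.7, -0.4, 0.0]
gripper_width: 0.0249
```

play_rows(
  rows=[
    [[0,0,-0.002,0,0,0,-1],[0,0,-0.002,0,0,0,-1]],
  ],
)

```text
t: 10.1
ee_pos: [0.5837, 0.1155, 0.3191]
ee_rot: [0.945, 0.327, -0.0, 0.0]
force: [0.1, -0.6, -0.7]
gripper_width: 0.025
```

play_rows(
  rows=[
    [[0,0,-0.002,0,0,0,-1],[0,0,-0.002,0,0,0,-1]],
  ],
)

```text
t: 10.3
ee_pos: [0.5837, 0.1155, 0.3181]
ee_rot: [0.945, 0.327, -0.0, -0.0]
force: [-0.1, 0.1, -1.7]
gripper_width: 0.0251
```

play_rows(
  rows=[
    [[0,0,-0.002,0,0,0,-1],[0,0,-0.002,0,0,0,-1]],
  ],
)

```text
t: 10.5
ee_pos: [0.5837, 0.1155, 0.3171]
ee_rot: [0.945, 0.327, 0.0, 0.0]
force: [-0.8, 0.3, -1.2]
gripper_width: 0.0254
```

play_rows(
  rows=[
    [[0,0,-0.002,0,0,0,-1],[0,0,-0.002,0,0,0,-1]],
  ],
)

```text
t: 10.7
ee_pos: [0.5837, 0.1155, 0.3161]
ee_rot: [0.945, 0.327, 0.0, 0.0]
force: [0.6, -0.8, -0.9]
gripper_width: 0.025
```

play_rows(
  rows=[
    [[0,0,-0.002,0,0,0,-1],[0,0,-0.002,0,0,0,-1]],
  ],
)

```text
t: 10.9
ee_pos: [0.5837, 0.1154, 0.3151]
ee_rot: [0.945, 0.327, -0.0, 0.0]
force: [0.6, -0.2, -0.2]
gripper_width: 0.0251
```

play_rows(
  rows=[
    [[0,0,-0.002,0,0,0,-1],[0,0,-0.004,0,0,0,-1],[0,0,-0.004,0,0,0,-1]],
  ],
)

```text
t: 11.2
ee_pos: [0.5836, 0.1154, 0.3129]
ee_rot: [0.945, 0.327, -0.0, 0.0]
force: [-1.0, -3.3, 0.4]
gripper_width: 0.025
```

play_rows(
  rows=[
    [[0,0,-0.002,0,0,0,-1],[0,0,-0.004,0,0,0,-1],[0,0,-0.004,0,0,0,-1]],
  ],
)

```text
t: 11.5
ee_pos: [0.5836, 0.1153, 0.3109]
ee_rot: [0.945, 0.327, -0.0, 0.0]
force: [-2.1, -4.6, 1.5]
gripper_width: 0.0252
```

```bash
python3 snap.py side g1 290 140 350 210 8; python3 -c "
from bench import arm;s=arm.get_state();print(s['ee_pos'],s['force'],s['moment'])"
```

```text
[0.58360138 0.11530237 0.31090991] [-2.41066055 -3.9572709   1.72426448] [-0.99486983  0.57096493  0.01190486]
```

View pics/g1.png

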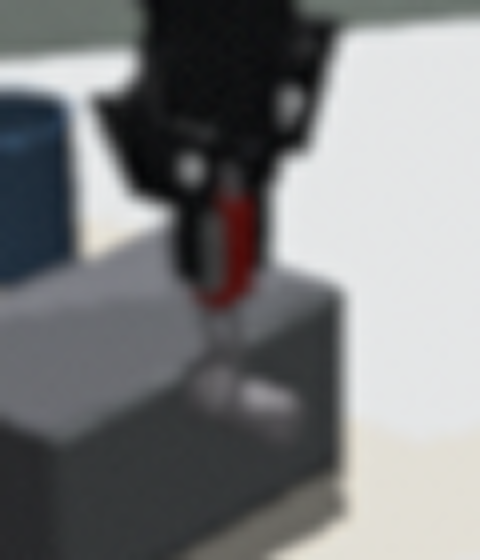

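play_rows(
  rows=[
    [[-0.0016,-0.0012,0,0,0,0,-1],[-0.0016,-0.0012,0,0,0,0,-1]],
  ],
)

```text
t: 11.75
ee_pos: [0.5829, 0.1149, 0.311]
ee_rot: [0.945, 0.327, 0.0, -0.0]
force: [0.1, -1.9, -1.5]
gripper_width: 0.0253
```

play_rows(
  rows=[
    [[0,0,-0.004,0,0,0,-1],[0,0,-0.004,0,0,0,-1]],
  ],
)

```text
t: 11.95
ee_pos: [0.5829, 0.1149, 0.309]
ee_rot: [0.945, 0.327, 0.0, -0.0]
force: [0.6, -1.6, -0.6]
gripper_width: 0.0254
```

play_rows(
  rows=[
    [[0.0006,-0.0008,-0.004,0,0,0,-1],[0.0006,-0.0008,-0.008,0,0,0,-1],[0.0006,-0.0008,-0.008,0,0,0,-1]],
  ],
)

```text
t: 12.25
ee_pos: [0.5831, 0.1146, 0.3047]
ee_rot: [0.945, 0.327, -0.0, -0.0]
force: [0.7, 0.3, -0.7]
gripper_width: 0.0249
```

play_rows(
  rows=[
    [[0,0,-0.004,0,0,0,-1],[0,0,-0.008,0,0,0,-1],[0,0,-0.008,0,0,0,-1]],
  ],
)

```text
t: 12.55
ee_pos: [0.5831, 0.1145, 0.3008]
ee_rot: [0.945, 0.327, -0.0, -0.0]
force: [0.4, -0.5, -0.5]
gripper_width: 0.0256
```

play_rows(
  rows=[
    [[0,0,-0.004,0,0,0,-1],[0,0,-0.008,0,0,0,-1],[0,0,-0.008,0,0,0,-1]],
  ],
)

```text
t: 12.85
ee_pos: [0.5831, 0.1145, 0.2968]
ee_rot: [0.945, 0.327, -0.0, -0.0]
force: [0.4, -0.4, -1.8]
gripper_width: 0.025
```

play_rows(
  rows=[
    [[0,0,-0.004,0,0,0,-1],[0,0,-0.004,0,0,0,-1]],
  ],
)

```text
t: 13.05
ee_pos: [0.5831, 0.1145, 0.2949]
ee_rot: [0.945, 0.327, -0.0, -0.0]
force: [-0.2, -0.4, -0.6]
gripper_width: 0.0249
```

play_rows(
  rows=[
    [[0,0,-0.004,0,0,0,-1],[0,0,-0.004,0,0,0,-1]],
  ],
)

```text
t: 13.25
ee_pos: [0.5831, 0.1144, 0.2931]
ee_rot: [0.945, 0.327, -0.0, 0.0]
force: [-1.4, -0.9, -0.1]
gripper_width: 0.0247
```

play_rows(
  rows=[
    [[0,0,-0.002,0,0,0,-1],[0,0,-0.002,0,0,0,-1]],
  ],
)

```text
t: 13.45
ee_pos: [0.5831, 0.1144, 0.292]
ee_rot: [0.945, 0.327, -0.0, 0.0]
force: [-1.6, -1.1, -0.2]
gripper_width: 0.0256
```

play_rows(
  rows=[
    [[0,0,-0.002,0,0,0,-1],[0,0,-0.002,0,0,0,-1]],
  ],
)

```text
t: 13.65
ee_pos: [0.5831, 0.1144, 0.2908]
ee_rot: [0.945, 0.327, -0.0, -0.0]
force: [-2.3, -1.9, -1.7]
gripper_width: 0.0251
```

play_rows(
  rows=[
    [[0,0,-0.002,0,0,0,-1],[0,0,-0.002,0,0,0,-1]],
  ],
)

```text
t: 13.85
ee_pos: [0.5831, 0.1145, 0.2898]
ee_rot: [0.945, 0.327, -0.0, -0.0]
force: [-1.7, -3.5, -2.3]
gripper_width: 0.0252
```

play_rows(
  rows=[
    [[0,0,-0.002,0,0,0,-1],[0,0,-0.004,0,0,0,-1],[0,0,-0.004,0,0,0,-1]],
  ],
)

```text
t: 14.15
ee_pos: [0.5832, 0.1145, 0.2882]
ee_rot: [0.945, 0.327, -0.0, 0.0]
force: [-3.0, -2.9, 0.6]
gripper_width: 0.0249
```

play_rows(
  rows=[
    [[0,0,-0.002,0,0,0,-1],[0,0,-0.004,0,0,0,-1],[0,0,-0.004,0,0,0,-1]],
  ],
)

```text
t: 14.45
ee_pos: [0.5831, 0.1144, 0.2858]
ee_rot: [0.945, 0.327, -0.0, 0.0]
force: [-2.5, -5.1, -2.0]
gripper_width: 0.0254
```

play_rows(
  rows=[
    [[0,0,-0.002,0,0,0,-1],[0,0,-0.004,0,0,0,-1],[0,0,-0.004,0,0,0,-1]],
  ],
)

```text
t: 14.75
ee_pos: [0.583, 0.1145, 0.2835]
ee_rot: [0.945, 0.327, -0.001, -0.0]
force: [-4.3, -2.8, -3.0]
gripper_width: 0.0249
```

play_rows(
  rows=[
    [[0,0,-0.002,0,0,0,-1],[0,0,-0.004,0,0,0,-1],[0,0,-0.004,0,0,0,-1]],
  ],
)

```text
t: 15.05
ee_pos: [0.5831, 0.1145, 0.282]
ee_rot: [0.945, 0.327, -0.0, -0.0]
force: [-3.1, -3.6, -1.6]
gripper_width: 0.0252
```

play_rows(
  rows=[
    [[0,0,-0.002,0,0,0,-1],[0,0,-0.004,0,0,0,-1],[0,0,-0.006,0,0,0,-1],[0,0,-0.008,0,0,0,-1],[0,0,-0.008,0,0,0,-1]],
  ],
)

```text
t: 15.55
ee_pos: [0.5832, 0.1145, 0.278]
ee_rot: [0.945, 0.327, 0.0, -0.0]
force: [-1.6, -2.0, -0.9]
gripper_width: 0.0252
```

play_rows(
  rows=[
    [[0,0,-0.002,0,0,0,-1],[0,0,-0.004,0,0,0,-1],[0,0,-0.006,0,0,0,-1],[0,0,-0.006,0,0,0,-1]],
  ],
)

```text
t: 15.95
ee_pos: [0.5832, 0.1145, 0.275]
ee_rot: [0.945, 0.327, 0.0, -0.0]
force: [-0.8, -1.7, -1.7]
gripper_width: 0.0251
```

play_rows(
  rows=[
    [[0,0,-0.002,0,0,0,-1],[0,0,-0.004,0,0,0,-1],[0,0,-0.004,0,0,0,-1]],
  ],
)

```text
t: 16.25
ee_pos: [0.5832, 0.1145, 0.273]
ee_rot: [0.945, 0.327, 0.0, -0.0]
force: [0.2, -1.2, -2.4]
gripper_width: 0.0253
```

play_rows(
  rows=[
    [[0,0,-0.002,0,0,0,-1],[0,0,-0.002,0,0,0,-1]],
  ],
)

```text
t: 16.45
ee_pos: [0.5832, 0.1146, 0.2721]
ee_rot: [0.945, 0.327, 0.0, -0.0]
force: [-1.0, -0.1, -1.2]
gripper_width: 0.0251
```

Snapped under; now find the head's seat in half-millimetre steps.

play_rows(
  rows=[
    [[0,0,-0.001,0,0,0,-1],[0,0,-0.002,0,0,0,-1],[0,0,-0.002,0,0,0,-1]],
  ],
)

```text
t: 16.75
ee_pos: [0.5832, 0.1145, 0.2711]
ee_rot: [0.945, 0.327, 0.0, -0.0]
force: [-1.2, -0.2, -1.2]
gripper_width: 0.025
```

play_rows(
  rows=[
    [[0,0,-0.001,0,0,0,-1],[0,0,-0.001,0,0,0,-1]],
  ],
)

```text
t: 16.95
ee_pos: [0.5832, 0.1145, 0.2706]
ee_rot: [0.945, 0.327, 0.0, -0.0]
force: [-0.8, 0.4, -0.7]
gripper_width: 0.0252
```

play_rows(
  rows=[
    [[0,0,-0.001,0,0,0,-1],[0,0,-0.001,0,0,0,-1]],
  ],
)

```text
t: 17.15
ee_pos: [0.5832, 0.1145, 0.2702]
ee_rot: [0.945, 0.327, 0.0, 0.0]
force: [-0.6, -0.1, -1.6]
gripper_width: 0.0254
```

play_rows(
  rows=[
    [[0,0,-0.001,0,0,0,-1],[0,0,-0.001,0,0,0,-1]],
  ],
)

```text
t: 17.35
ee_pos: [0.5832, 0.1145, 0.27]
ee_rot: [0.945, 0.327, 0.0, 0.0]
force: [-1.7, 0.3, 3.9]
gripper_width: 0.0253
```

play_rows(
  rows=[
    [[0,0,-0.001,0,0,0,-1],[0,0,-0.001,0,0,0,-1]],
  ],
)

```text
t: 17.55
ee_pos: [0.5832, 0.1145, 0.2699]
ee_rot: [0.945, 0.327, 0.0, 0.0]
force: [-3.6, -0.4, 7.6]
gripper_width: 0.0251
```

```bash
python3 snap.py side i1 290 140 350 210 8; python3 -c "
from bench import arm;s=arm.get_state();print(s['ee_pos'],s['force'])"
```

```text
[0.58324548 0.11450146 0.26988138] [-3.55259496 -1.17886374  7.41177592]
```

View pics/i1.png

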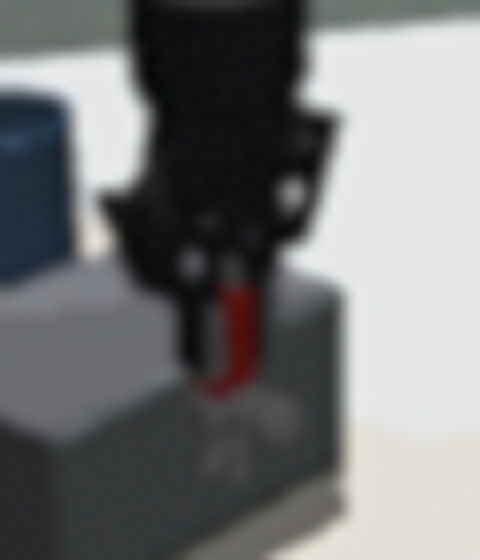

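The head is seated (clear stop at the expected height, legs visible below the shaft). Releasing.

play_rows(
  rows=[
    [[0,0,0.0005,0,0,0,0.3],[0,0,0.0005,0,0,0,0.3],[0,0,0.0005,0,0,0,0.6],[0,0,0.0005,0,0,0,0.6],[0,0,0.0005,0,0,0,0.6],[0,0,0.0005,0,0,0,0.6]],
  ],
)

```text
t: 18.2
ee_pos: [0.5832, 0.1145, 0.2694]
ee_rot: [0.945, 0.327, -0.0, -0.0]
force: [-0.5, -0.6, 0.1]
gripper_width: 0.0684
```

play_rows(
  rows=[
    [[0,0,0.05,0,0,0,0.6],[0,0,0.12,0,0,0,0.6],[0,0,0.2,0,0,0,0.6],[0,0,0.3,0,0,0,0.6],[-0.1,-0.2,0.3,0,0,0,0.6],[-0.3,-0.5,0.3,0,0,0,0.6],[-0.3,-0.5,0.3,0,0,0,0.6],[-0.3,-0.5,0.3,0,0,0,0.6]],
  ],
)

```text
t: 19.0
ee_pos: [0.4802, -0.0588, 0.4195]
ee_rot: [0.945, 0.327, 0.0, 0.0]
force: [0.7, -0.1, 0.7]
gripper_width: 0.0684
```

play_rows(
  rows=[
    [[-0.1,-0.4,0,0,0,0,0.6],[-0.1,-0.4,0,0,0,0,0.6],[-0.1,-0.4,0,0,0,0,0.6],[-0.1,-0.4,0,0,0,0,0.6],[-0.1,-0.4,0,0,0,0,0.6]],
  ],
)

```text
t: 19.5
ee_pos: [0.4301, -0.2615, 0.4193]
ee_rot: [0.946, 0.325, -0.0, 0.0]
force: [0.7, 0.3, -0.8]
gripper_width: 0.0682
```

```bash
python3 snap.py side j1 265 150 365 225 8; python3 snap.py top j2 200 135 320 245 5
```

```text
(no output)
```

View pics/j1.png

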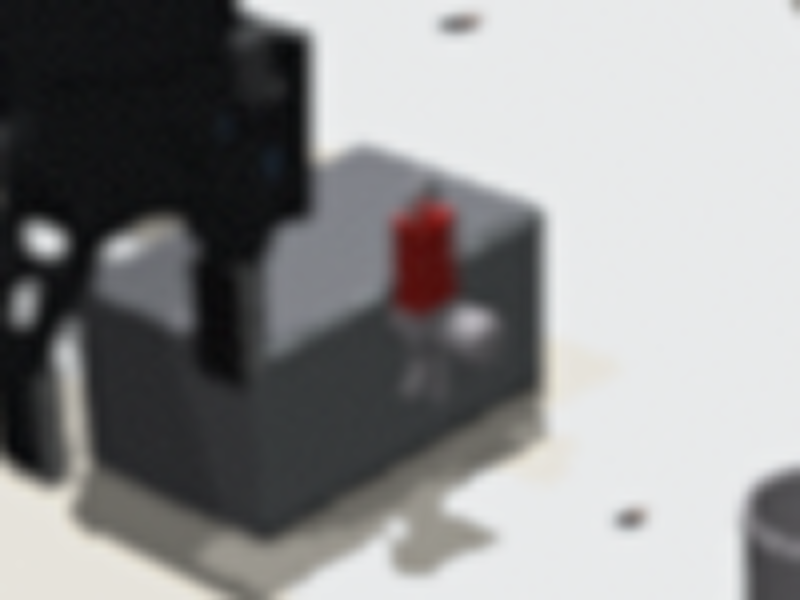

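View pics/j2.png

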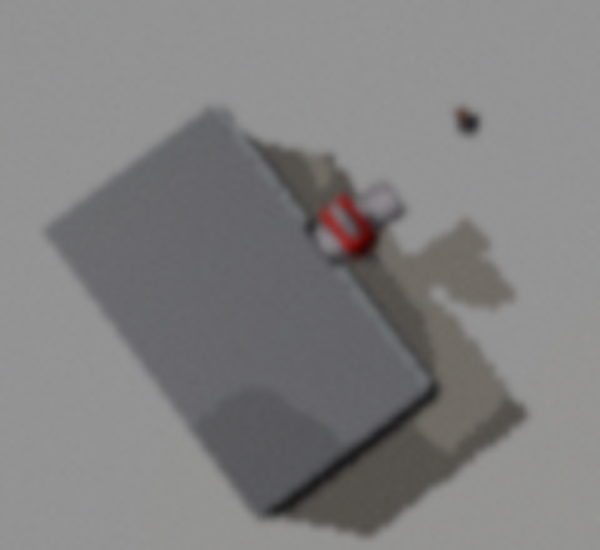

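View pics/j2_full.png

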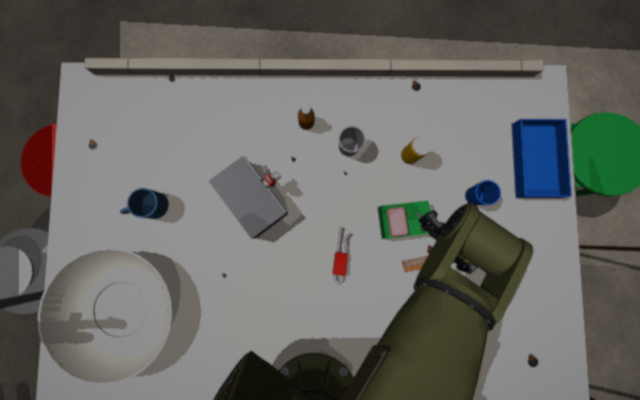

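```bash
python3 -c "
from bench import arm,job;s=arm.get_state();print(s['force'],s['qvel']);print(job.hand_in())"
```

```text
[-0.43378361  0.61023732 -0.51687091] [ 0.05651298 -0.01355024  0.01233823  0.00392749 -0.00058991  0.02164744]
the job is handed in; nothing more can be done
None
```

The flap is shut, the clip is home on the shaft and released, and I handed the job in at about 19.6 s. The hand-in gave no verdict.

- **Flap:** I pushed it against its stop with about 17 N. On the first sweep its edge caught on the gripper, giving about 31 N upward, so I backed off, raised the tool and finished the push. Later pictures show it flush with the box front.
- **Clip:** I measured the cross-hole at about 13.5 mm in front of `shaft_root` from the top camera. The leg went in on the first try after about 1 mm of sideways correction. Every force reading during insertion stayed under about 9 N, but I only read force at the end of each move. The bent-leg side force rose to about 5 N and fell away as it snapped under.
- **Seating:** the head met a firm stop with about 7 N pressing down. From the arm's position, the leg tip should be about 39 mm below the axis.
- **Last checks:** the final pictures show the clip upright on the shaft with both legs below it. The gripper is clear of everything and reads no contact force. I saw no sign that the bystanders moved, though in the last top picture the arm hides part of the comb. I did not measure the bent leg's final angle, only inferred it from the forces and the pictures.

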